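# Pack a tasting flight of sample tubes

### The job

Pack the tasting flight: lay each of the three white-capped wine tubes into the cardboard tray, in the cradle whose colour matches its label, either way round, resting in both ribs and between the tray's end walls. They are glass, so set them down without dropping them. Leave the two black-capped tubes where they lie.

Things in the scene. Friction and masses are not known exactly. Their poses are not given: they have to be found in the camera images.
- tube_yellow: Glass wine sample tube with a yellow label and a WHITE cap, lying on the counter: a straight cylinder 36 mm in diameter and 170 mm long, about 0.2 kg, free to roll. Origin on its axis at mid length (18 mm above the counter at the start); its x axis runs along the tube towards the cap (the other axes turn as it rolls). The label covers the middle, 60 mm to the bottom side and 30 mm to the cap side of the origin.
- tube_red: Glass wine sample tube with a red label and a WHITE cap, lying on the counter: a straight cylinder 36 mm in diameter and 170 mm long, about 0.2 kg, free to roll. Origin on its axis at mid length (18 mm above the counter at the start); its x axis runs along the tube towards the cap (the other axes turn as it rolls). The label covers the middle, 60 mm to the bottom side and 30 mm to the cap side of the origin.
- tube_blue: Glass wine sample tube with a blue label and a WHITE cap, lying on the counter: a straight cylinder 36 mm in diameter and 170 mm long, about 0.2 kg, free to roll. Origin on its axis at mid length (18 mm above the counter at the start); its x axis runs along the tube towards the cap (the other axes turn as it rolls). The label covers the middle, 60 mm to the bottom side and 30 mm to the cap side of the origin.
- trial_yellow: Look-alike that does not belong: the same tube, yellow label, but a BLACK cap. Same size and frame; it is to stay where it lies.
- trial_blue: Look-alike that does not belong: the same tube, blue label, but a BLACK cap. Same size and frame; it is to stay where it lies.
- cradle_yellow: Yellow cradle fixed in the tray: a coloured pad 190 x 60 mm, 4 mm thick, with two grey V-notched ribs 45 mm either side of its middle (each 12 mm thick, notch 32 mm wide at the top and 11 mm deep, sides sloping at 35 degrees). Origin under the middle of the pad, x along the notches, y across, z up. A tube lying in both notches has its axis 32 mm above this origin (38 mm above the counter).
- cradle_red: Red cradle fixed in the tray: a coloured pad 190 x 60 mm, 4 mm thick, with two grey V-notched ribs 45 mm either side of its middle (each 12 mm thick, notch 32 mm wide at the top and 11 mm deep, sides sloping at 35 degrees). Origin under the middle of the pad, x along the notches, y across, z up. A tube lying in both notches has its axis 32 mm above this origin (38 mm above the counter).
- cradle_blue: Blue cradle fixed in the tray: a coloured pad 190 x 60 mm, 4 mm thick, with two grey V-notched ribs 45 mm either side of its middle (each 12 mm thick, notch 32 mm wide at the top and 11 mm deep, sides sloping at 35 degrees). Origin under the middle of the pad, x along the notches, y across, z up. A tube lying in both notches has its axis 32 mm above this origin (38 mm above the counter).
- tray: Fixed shallow brown cardboard tray that holds the three cradles side by side, 80 mm apart across its y axis, all along its x axis. 208 x 250 mm outside; origin under its centre on the counter; floor 6 mm thick. End walls (across x) 34 mm high and 4 mm thick, 200 mm apart inside; long sides only 14 mm high.
Mind the look-alikes: they are no part of the job. What is shaped like the tube_red but green or turquoise is not meant. What is shaped like the tube_blue but green is not meant.

How it is judged:
At the end, for the whole second after the job is handed in: Each white-capped tube rests in both notches of its label-coloured cradle: within 17 mm lengthwise and 8 mm sideways of its middle, axis 32 +- 5 mm above its origin, within 0.12 rad of its x either way round. Black-capped tubes within 3 cm of their start (x of tube_yellow in the frame of cradle_yellow between -0.017 and 0.017 m and y of tube_yellow in the frame of cradle_yellow between -0.008 and 0.008 m and z of tube_yellow in the frame of cradle_yellow between 0.027 and 0.037 m and angle between the x axis of tube_yellow and the x axis of cradle_yellow, either way round below 0.12 rad and linear speed of each of tube_yellow, tube_red, tube_blue below 0.03 m/s and angular speed of each of tube_yellow, tube_red, tube_blue below 0.5 rad/s and x of tube_red in the frame of cradle_red between -0.017 and 0.017 m and y of tube_red in the frame of cradle_red between -0.008 and 0.008 m and z of tube_red in the frame of cradle_red between 0.027 and 0.037 m and angle between the x axis of tube_red and the x axis of cradle_red, either way round below 0.12 rad and x of tube_blue in the frame of cradle_blue between -0.017 and 0.017 m and y of tube_blue in the frame of cradle_blue between -0.008 and 0.008 m and z of tube_blue in the frame of cradle_blue between 0.027 and 0.037 m and angle between the x axis of tube_blue and the x axis of cradle_blue, either way round below 0.12 rad and distance of each of trial_yellow, trial_blue from where it was at the start of the episode below 0.03 m); the robot touches nothing.
It fails at once if a white-capped tube is dropped or flung (faster than 0.75 m/s, a fall of about 3 cm, with no finger on it) ((linear speed of tube_yellow above 0.75 m/s and contact force between tube_yellow and the fingers below 0.01 N) or (linear speed of tube_red above 0.75 m/s and contact force between tube_red and the fingers below 0.01 N) or (linear speed of tube_blue above 0.75 m/s and contact force between tube_blue and the fingers below 0.01 N)).
It fails at once if a black-capped tube is shifted by more than 3 cm (distance of any of trial_yellow, trial_blue from where it was at the start of the episode above 0.03 m).
It also fails if it takes over 99 s, if anything falls off the work surface, if the arm or the gripper's body presses on something with over 40 N, if the wrist force passes 120 N, or if a joint passes its speed limit or range.

### The arm

A 6-joint arm with a two-finger parallel gripper is mounted at the origin on the work surface. World frame = base frame: x ahead of the robot, y to its left, z up, the work surface at z = 0. Lengths are in m, angles in rad, forces in N, time in s.
With the tool pointing down it reaches from about 0.375 to 0.9 m from the base axis. Payload 3.1 kg.
Tool frame: the origin (TCP) lies between the finger pads; the fingertips stand 8 mm ahead of it and the grasp point (between the pads) lies 11 mm behind it; z points along the fingers, y is the line along which they close (so a half turn about z gives the same grasp; the last joint's range is limited). The gripper opens to 87 mm and grips with 3 to 60 N. Pads are 19 mm wide; open, the fingers measure 117 mm over their backs; the gripper's body (75 mm by 190 mm) begins 51 mm behind the grasp point.
Start: joints at [-1.28, 0.527, 1.433, -0, 1.181, -0.178], TCP at [0.282, -0.558, 0.231] pointing down, gripper open.
Joint ranges: [-3.08, 3.08], [-0.75, 2.2], [0.22, 2.44], [-1.43, 4.57], [0, 2.65], [-2.85, 2.85]. Speed limits (rad/s): [2.79, 2.79, 3.14, 3.14, 3.14, 3.14].

### API

Orientations are given as a unit quaternion [x, y, z, w].
In Python, from rig import robot, vision, job gives the robot as it stands.
- The arm moves only by the shell command python3 -m handwheel 'ROWS' [OPENING] [FORCE]. ROWS is JSON, a list of rows, each a list of 4 numbers: the shift along the tool's x, y, z as a fraction of full scale, then the turn about the tool's z as a fraction of full scale. A call has 1 to 20 rows; each row is the pose to reach, as a shift and turn from the pose commanded when the call began, along the tool's axes at that moment, turning the shorter way round; what a row does not reach only later rows make up. Full scale, the value 1, is 300 mm for a shift and 2 pi rad for a turn. A row lasts 1/12 s, in which the tool goes at most 41.7 mm and 7.16 degrees, less where a joint would pass 70% of its speed; a pose out of reach is approached as far as the arm can. A call with a number of a shift or a turn outside -1 to 1 is refused whole. A call with a gripper value outside its range is refused whole. OPENING is the opening in per cent of the stroke, from 0 (shut) to 100 (fully open), set as the call begins (- or left out, the last holds). The fingers move at their own pace and stop on an object; FORCE is the grip in N (left out, the last holds). Time passes only in rows, so rows that repeat a pose let the fingers close. It gives the time, the measured TCP pose, the force, the opening and the grip force at its end, in the units of the state.
- robot.get_obs(): the state, without advancing time (a new reading comes with each control period).
- vision.camera(name): name is "side" or "top"; returns a dict with "frame" (400x640x3 uint8, red, green, blue), "K" (3x3 intrinsics, pixels), "k1" (the pictures are not rectified: a ray, as slopes to the right and down, at radius r is drawn at 1 + k1 r^2 times it, then the intrinsics apply), "cam_to_world" (4x4, takes a point from camera to world coordinates). Camera axes: x right, y down, z forward; pixel columns grow to the right and rows downward; lengths in m; the calibration is good to about 2 mm. A picture is of the moment at which its call begins. There is no depth.
- job.hand_in(): hands the job in; it is judged then, once.
Trained networks look in the newest picture that a camera, given by its name, has taken for a name from the list of things; names that differ only in an ending like _2 or _b are one class to them, and where a whole thing is asked for, a point or a joint stands for the part that bears it (a point fixed in the world has none). Each returns a list of dicts, best first, with "conf" (0 to 1); they miss things now and then, are a little off and sometimes report something else, mostly with a low value. They report only what shows in the picture. A call takes as long as a camera call. They do not tell look-alikes from the thing itself.
- vision.look_for(camera, label): "point" ([row, column] in pixels, amid what is visible of it).
- vision.outline_of(camera, label): "mask" (400x640 bool, what is visible of it) and "point" ([row, column] in pixels, amid what is visible of it).
The state is a dict: "time": time; "q": joint angles; "joint_velocities": joint speeds; "joint_torque": joint torques, N m; "position": TCP position; "tool_rot": TCP orientation; "ft_force": force on the tool from outside, world axes, zero at the start; "moment": the same for the moment, N m; "grip_width": finger opening in m; "grip_force": force on a finger pad.
Only numpy, scipy, OpenCV 4.12 (cv2) and the standard library are available. Lean on these libraries where they do the work, as an engineer would, in place of code of your own. Each camera call takes 0.05 s, during which the arm holds its last target. There are 200 camera calls.

## Working session

There is one attempt and no reset: what is moved stays moved. The work goes in short steps, Python scripts to look and compute and a shell command to move; the robot and the scene stay as the last step left them, time stands still between calls to the robot, and variables do not carry over. Pictures are saved under pics/ and viewed, at most 14 in all, crops included, and the job is handed in when it is done.

```bash
mkdir -p pics; ls; python3 - <<'E'
from rig import robot, vision
import cv2
for n in("top","side"):
    c=vision.camera(n); cv2.imwrite(f"pics/{n}0.png",c["frame"][:,:,::-1]); print(n,c["K"].tolist(),c["k1"],c["cam_to_world"].round(4).tolist())
o=robot.get_obs();print(o["position"],o["tool_rot"],o["grip_width"],o["time"])
E
```

```text
pics
top [[383.62376690127167, 0.0, 316.3113267819094], [0.0, 383.62376690127167, 197.3747365507191], [0.0, 0.0, 1.0]] -0.08452243170904958 [[-0.0057, -0.9936, 0.1132, 0.3544], [-0.9999, 0.0071, 0.0123, -0.0519], [-0.013, -0.1131, -0.9935, 1.1807], [0.0, 0.0, 0.0, 1.0]]
side [[366.6795234549321, 0.0, 317.14503760705765], [0.0, 366.6795234549321, 197.22888324019866], [0.0, 0.0, 1.0]] -0.01815448806724435 [[-0.9635, -0.1927, 0.1857, 0.3092], [-0.2677, 0.6849, -0.6777, 0.5923], [0.0034, -0.7027, -0.7115, 0.7135], [0.0, 0.0, 0.0, 1.0]]
[ 0.2822224  -0.55695348  0.22966437] [ 9.72654290e-01  2.32255707e-01 -5.78935555e-05 -9.56603028e-04] 0.0872245022393863 0.1
```

View pics/top0.png

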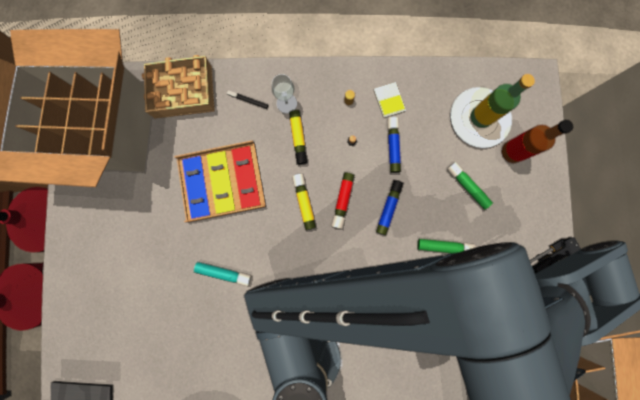

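View pics/side0.png

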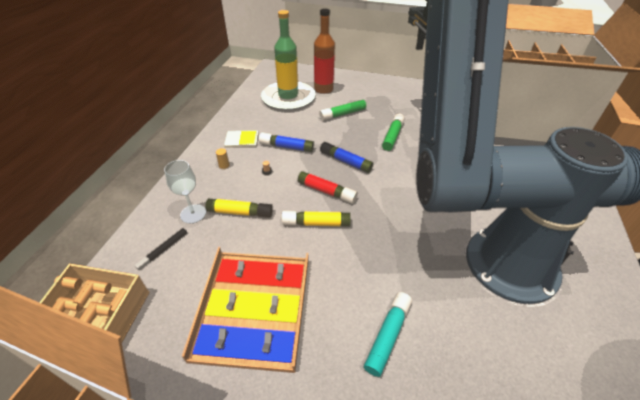

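The top view (up is +x, right is −y) shows these white-capped tubes: yellow at about (305,203), red at (343,200) and blue at (394,145). The black caps are yellow at (298,137) and blue at (390,207). The tray is at about (221,182). The side view agrees.

```bash
cat > h.py <<'E'
import numpy as np, cv2
from rig import robot, vision
from scipy.spatial.transform import Rotation as R
def rays(c,uv,z):
    uv=np.asarray(uv,float).reshape(-1,1,2)
    p=cv2.undistortPoints(uv,c["K"],np.array([c["k1"],0,0,0,0.]))[:,0]
    T=c["cam_to_world"]; d=np.c_[p,np.ones(len(p))]@T[:3,:3].T; o=T[:3,3]
    return (o+d*((z-o[2])/d[:,2])[:,None])[:,:2]
HUE={"yellow":(22,35),"red":(-6,6),"blue":(105,125)}
def cmask(f,col):
    h=cv2.cvtColor(f,cv2.COLOR_RGB2HSV).astype(int); a,b=HUE[col]
    H=(h[...,0]+90)%180-90 if a<0 else h[...,0]
    return ((H>=a)&(H<=b)&(h[...,1]>150)&(h[...,2]>70)).astype(np.uint8)
def blobs(c,col,z,amin=60):
    n,l,s,ct=cv2.connectedComponentsWithStats(cmask(c["frame"],col))
    out=[]
    for i in range(1,n):
        if s[i,4]<amin: continue
        v,u=np.nonzero(l==i); P=rays(c,np.c_[u,v],z)
        (cx,cy),(w,h),a=cv2.minAreaRect((P*1000).astype(np.float32)); a=np.radians(a)
        if h>w: w,h,a=h,w,a+np.pi/2
        m=P.mean(0); e,V=np.linalg.eigh(np.cov(P.T)); d=V[:,1]
        if d[0]<0:d=-d
        out.append((ct[i].round(),(np.array([cx,cy])/1000).round(4),m.round(4),round(w),round(h),round((np.degrees(a)+90)%180-90,1),round(float(np.degrees(np.arctan2(d[1],d[0]))),1)))
    return out
E
python3 - <<'E'
from h import *
for n in("top","side"):
    c=vision.camera(n)
    for col in HUE:
        for z in(.018,.010):
            print(n,col,z)
            for b in blobs(c,col,z): print("  ",*b)
E
```

```text
top yellow 0.018
   [392. 105.] [ 0.7804 -0.2771] [ 0.7801 -0.2771] 67 45 -73.0 -71.5
   [486. 113.] [ 0.7564 -0.58  ] [ 0.7531 -0.5771] 82 74 -55.1 15.9
   [297. 131.] [0.6966 0.0224] [0.6969 0.0225] 102 33 8.2 8.3
   [220. 182.] [0.5386 0.2598] [0.5375 0.2593] 193 62 10.8 10.8
   [305. 206.] [ 0.4629 -0.0016] [ 0.4616 -0.0017] 101 33 13.9 13.9
top yellow 0.01
   [392. 105.] [ 0.7833 -0.2786] [ 0.783  -0.2786] 67 45 -73.0 -71.5
   [486. 113.] [ 0.7592 -0.5837] [ 0.7558 -0.5808] 83 74 -55.1 15.9
   [297. 131.] [0.699 0.023] [0.6993 0.023 ] 103 33 8.2 8.3
   [220. 182.] [0.5398 0.262 ] [0.5388 0.2614] 194 63 10.8 10.8
   [305. 206.] [ 0.4636 -0.0012] [ 0.4623 -0.0013] 102 33 13.9 13.9
top red 0.018
   [518. 149.] [ 0.6396 -0.6789] [ 0.6364 -0.6736] 85 76 -66.4 15.8
   [245. 177.] [0.5538 0.1819] [0.5527 0.1813] 189 58 11.0 10.9
   [344. 195.] [ 0.4949 -0.122 ] [ 0.4944 -0.1219] 92 33 -14.5 -14.2
   [ 28. 219.] [0.4231 0.9176] [0.4221 0.8963] 206 166 0.9 1.4
   [ 21. 296.] [0.1753 0.9103] [0.176  0.9074] 206 151 2.3 2.1
top red 0.01
   [518. 149.] [ 0.6415 -0.6832] [ 0.6384 -0.6778] 86
[... 1423 characters left out ...]
73.] [0.5507 0.1903] [0.5493 0.1919] 188 59 10.9 10.9
side red 0.01
   [323.  71.] [ 0.6625 -0.802 ] [ 0.6641 -0.7908] 249 78 -74.2 -75.7
   [320. 184.] [ 0.4992 -0.1307] [ 0.4988 -0.1305] 101 45 -13.9 -17.5
   [260. 273.] [0.5534 0.1856] [0.5521 0.1873] 190 60 10.9 10.9
side blue 0.018
   [290. 142.] [ 0.6406 -0.2825] [ 0.6397 -0.2825] 90 40 1.1 -1.7
   [349. 157.] [ 0.4469 -0.2588] [ 0.4455 -0.2584] 96 40 -19.3 -23.3
   [245. 344.] [0.5207 0.3458] [0.5191 0.3472] 185 56 10.8 10.9
side blue 0.01
   [290. 142.] [ 0.6444 -0.2925] [ 0.6435 -0.2925] 91 41 1.1 -1.7
   [349. 157.] [ 0.4485 -0.2686] [ 0.4471 -0.2682] 97 40 -19.3 -23.3
   [245. 344.] [0.5231 0.343 ] [0.5216 0.3444] 187 57 10.8 10.9
```

```bash
cat > go.py <<'E'
import sys
from h import *
x,y,z,yaw=map(float,sys.argv[1:5]); o=robot.get_obs(); r=R.from_quat(o["tool_rot"]); M=r.as_matrix()
d=M.T@(np.array([x,y,z])-o["position"]); cur=np.degrees(np.arctan2(M[1,0],M[0,0]))
t=(cur-yaw+180)%360-180
print("frac",(d/.3).round(4),"turn",round(t/360,4),"rows>=",round(max(np.linalg.norm(d)/.0417,abs(t)/7.16),1),"pos",o["position"].round(4),"yaw",cur.round(1),"tilt",np.degrees(np.arccos(-M[2,2])).round(2),"q6",o["q"][5].round(2),"t",o["time"])
E
python3 go.py .654 -.2805 .12 1
```

```text
frac [ 1.5219 -0.2623  0.3671] turn 0.0718 rows>= 11.4 pos [ 0.2823 -0.5571  0.2299] yaw 26.9 tilt 0.08 q6 -0.18 t 0.2
```

```bash
python3 -m handwheel '[[0.12,-0.02,0.05,0.015],[0.25,-0.05,0.1,0.03],[0.38,-0.08,0.1,0.045],[0.5,-0.1,0.1,0.06],[0.63,-0.13,0.1,0.072],[0.75,-0.15,0.1,0.072],[0.87,-0.15,0.1,0.072],[0.95,-0.15,0.1,0.072],[0.95,-0.15,0.1,0.072],[0.95,-0.15,0.1,0.072]]' 100 20; python3 go.py .654 -.2805 .12 1
```

```text
time: 1.03
position: [0.5172, -0.3875, 0.2001]
tool_rot: [1.0, 0.01, -0.0, -0.0]
ft_force: [-0.3, -0.5, 0.7]
grip_width: 0.0868
grip_force: 0.0
frac [ 0.463  -0.3477  0.2669] turn 0.0003 rows>= 4.6 pos [ 0.5172 -0.3875  0.2001] yaw 1.1 tilt 0.04 q6 0.74 t 1.0333
```

```bash
python3 -m handwheel '[[0.1,-0.08,0.05,0],[0.2,-0.15,0.1,0],[0.3,-0.22,0.15,0],[0.4,-0.3,0.2,0],[0.463,-0.347,0.267,0],[0.463,-0.347,0.267,0],[0.463,-0.347,0.267,0],[0.463,-0.347,0.267,0]]'; python3 go.py .654 -.2805 .011 1
```

```text
time: 1.7
position: [0.6523, -0.2838, 0.1204]
tool_rot: [1.0, 0.008, -0.001, 0.0]
ft_force: [0.6, 0.3, 0.2]
grip_width: 0.087
grip_force: 0.0
frac [ 0.0062 -0.0109  0.3647] turn -0.0004 rows>= 2.6 pos [ 0.6523 -0.2838  0.1204] yaw 0.9 tilt 0.07 q6 0.99 t 1.7
```

```bash
python3 - <<'E'
from h import *
a=[vision.camera(n) for n in("top","side")]
for n,c in zip(("top","side"),a): print(n,blobs(c,"blue",.018))
cv2.imwrite("pics/s1.png",a[1]["frame"][60:260,180:480,::-1].repeat(2,0).repeat(2,1))
E
```

```text
top [(array([196., 187.]), array([0.524 , 0.3373]), array([0.523 , 0.3365]), 184, 54, np.float64(10.7), 10.8)]
side [(array([289., 141.]), array([ 0.6412, -0.284 ]), array([ 0.6412, -0.2837]), 86, 38, np.float64(6.1), 1.3), (array([349., 156.]), array([ 0.4468, -0.2619]), array([ 0.4455, -0.2613]), 89, 32, np.float64(-19.8), -21.8), (array([245., 344.]), array([0.5207, 0.346 ]), array([0.5191, 0.3475]), 184, 56, np.float64(10.8), 10.9)]
```

View pics/s1.png

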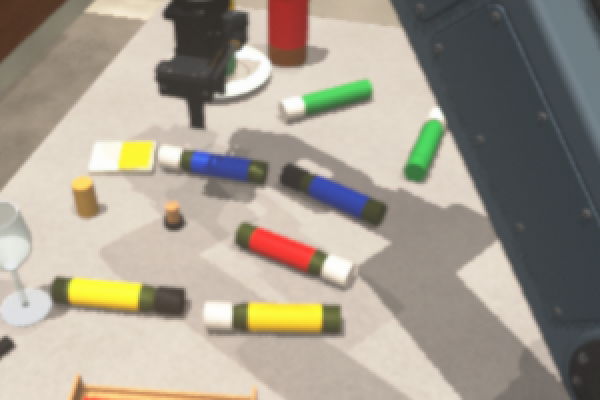

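The side crop shows the gripper above the blue tube (crop (215,165)), with nothing disturbed. Next is the descent and grasp.

```bash
python3 -m handwheel '[[0.006,-0.011,0.1,0],[0.006,-0.011,0.2,0],[0.006,-0.011,0.28,0],[0.006,-0.011,0.33,0],[0.006,-0.011,0.36,0],[0.006,-0.011,0.36,0],[0.006,-0.011,0.36,0]]'; python3 go.py .654 -.2805 .012 1
python3 -m handwheel '[[0,0,0,0],[0,0,0,0],[0,0,0,0],[0,0,0,0],[0,0,0,0],[0,0,0,0],[0,0,0,0],[0,0,0,0],[0,0,0,0],[0,0,0,0]]' 20 20
```

```text
time: 2.38
position: [0.6556, -0.2799, 0.0133]
tool_rot: [1.0, 0.008, 0.001, 0.0]
ft_force: [-0.5, 1.0, -0.5]
grip_width: 0.0875
grip_force: 0.0
frac [-0.0052  0.0018  0.0043] turn -0.0003 rows>= 0.1 pos [ 0.6556 -0.2799  0.0133] yaw 0.9 tilt 0.08 q6 1.0 t 2.3833
time: 3.22
position: [0.6552, -0.2787, 0.0123]
tool_rot: [1.0, 0.008, -0.0, -0.0]
ft_force: [-0.0, 0.5, -0.5]
grip_width: 0.0355
grip_force: 20.0
```

```bash
python3 -m handwheel '[[0,0,-0.05,0],[0,0,-0.15,0],[0,0,-0.25,0],[0,0,-0.35,0],[-0.04,-0.1,-0.45,0],[-0.08,-0.22,-0.5,0],[-0.1,-0.34,-0.5,0],[-0.12,-0.46,-0.5,0],[-0.15,-0.58,-0.5,0],[-0.17,-0.7,-0.5,0],[-0.2,-0.82,-0.5,0],[-0.22,-0.92,-0.5,0],[-0.22,-0.92,-0.5,0],[-0.22,-0.92,-0.5,0]]'; python3 go.py .5243 .3414 .15 10.8
```

```text
time: 4.38
position: [0.5841, -0.0022, 0.1633]
tool_rot: [1.0, 0.01, 0.0, 0.0]
ft_force: [1.1, -1.0, -1.6]
grip_width: 0.0355
grip_force: 20.0
frac [-0.1766 -1.1492  0.044 ] turn -0.0268 rows>= 8.4 pos [ 0.5841 -0.0022  0.1633] yaw 1.1 tilt 0.02 q6 1.36 t 4.3833
```

```bash
python3 -m handwheel '[[-0.01,-0.1,0,-0.01],[-0.03,-0.22,0,-0.02],[-0.05,-0.34,0,-0.027],[-0.07,-0.46,0,-0.027],[-0.09,-0.58,0,-0.027],[-0.11,-0.7,0,-0.027],[-0.13,-0.82,0,-0.027],[-0.15,-0.92,0,-0.027],[-0.17,-0.98,0,-0.027],[-0.177,-1,0,-0.027],[-0.177,-1,0,-0.027],[-0.177,-1,0,-0.027]]'; python3 go.py .5243 .3414 .09 10.8
```

```text
time: 5.38
position: [0.5276, 0.2939, 0.1626]
tool_rot: [0.996, 0.093, 0.0, 0.0]
ft_force: [0.5, -0.2, -1.7]
grip_width: 0.0357
grip_force: 20.0
frac [ 0.0183 -0.1579  0.242 ] turn -0.0005 rows>= 2.1 pos [0.5276 0.2939 0.1626] yaw 10.6 tilt 0.06 q6 1.71 t 5.3833
```

```bash
python3 -m handwheel '[[0.01,-0.08,0,0],[0.018,-0.158,0,0],[0.018,-0.158,0.1,0],[0.018,-0.158,0.2,0],[0.018,-0.158,0.24,0],[0.018,-0.158,0.24,0],[0.018,-0.158,0.24,0],[0.018,-0.158,0.24,0],[0.018,-0.158,0.24,0]]'; python3 go.py .5243 .3414 .032 10.8;  python3 - <<'E'
from h import *
a=[vision.camera(n) for n in("top","side")]
for n,c in zip(("top","side"),a): print(n,blobs(c,"blue",.097))
f=np.hstack([cv2.resize(a[0]["frame"][110:260,120:320],None,fx=2,fy=2),cv2.resize(a[1]["frame"][220:370,150:350],None,fx=2,fy=2)])
cv2.imwrite("pics/s2.png",f[:,:,::-1])
E
```

```text
time: 6.13
position: [0.5249, 0.3426, 0.0923]
tool_rot: [0.996, 0.092, 0.002, -0.001]
ft_force: [0.7, -0.3, -1.7]
grip_width: 0.0353
grip_force: 20.0
frac [-0.0035  0.0037  0.201 ] turn -0.0005 rows>= 1.4 pos [0.5249 0.3426 0.0923] yaw 10.6 tilt 0.21 q6 1.79 t 6.1333
top [(array([200., 202.]), array([0.4692, 0.3027]), array([0.4662, 0.2947]), 86, 50, np.float64(10.3), 1.4), (array([187., 196.]), array([0.4846, 0.3347]), array([0.4831, 0.3355]), 41, 30, np.float64(2.0), 20.7), (array([388., 211.]), array([ 0.4373, -0.2408]), array([ 0.437 , -0.2409]), 86, 28, np.float64(-19.9), -20.5)]
side [(array([348., 157.]), array([ 0.4316, -0.161 ]), array([ 0.4309, -0.1611]), 85, 37, np.float64(-19.8), -23.0), (array([265., 342.]), array([0.461 , 0.3534]), array([0.4631, 0.3622]), 86, 76, np.float64(10.7), -20.3)]
```

View pics/s2.png

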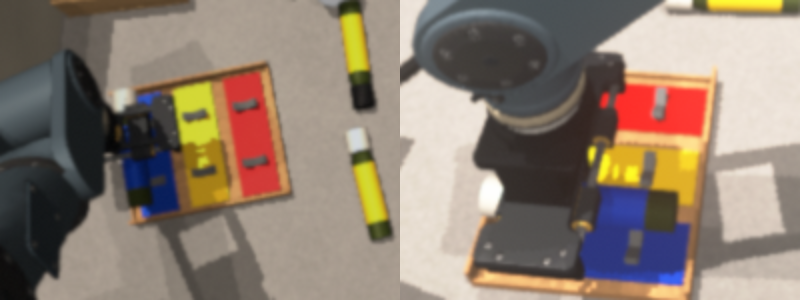

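The views show the blue tube over the blue cradle, cap towards +x. I'm lowering it slowly. The axis is at TCP + 5.7 mm, so the seat is at TCP z of about 0.032.

```bash
python3 -m handwheel '[[-0.002,0.003,0.06,0],[-0.002,0.003,0.12,0],[-0.002,0.003,0.16,0],[-0.002,0.003,0.18,0],[-0.002,0.003,0.19,0],[-0.002,0.003,0.198,0],[-0.002,0.003,0.198,0],[-0.002,0.003,0.198,0],[-0.002,0.003,0.198,0]]'; python3 go.py .5243 .3414 .032 10.8
```

```text
time: 6.98
position: [0.5228, 0.3423, 0.0324]
tool_rot: [0.996, 0.093, 0.0, -0.001]
ft_force: [-4.0, 0.7, 6.1]
grip_width: 0.0353
grip_force: 20.0
frac [0.0043 0.004  0.0012] turn -0.0004 rows>= 0.0 pos [0.5228 0.3423 0.0324] yaw 10.7 tilt 0.07 q6 1.78 t 6.9833
```

```bash
python3 -m handwheel '[[0,0,0,0],[0,0,0,0],[0,0,0,0],[0,0,0,0],[0,0,0,0],[0,0,0,0]]' 63; python3 -m handwheel '[[0,0,-0.03,0],[0,0,-0.1,0],[0,0,-0.2,0],[0,0,-0.3,0],[0,0.1,-0.4,0],[0,0.2,-0.45,0],[0,0.3,-0.45,0],[0,0.42,-0.45,0],[0,0.54,-0.45,0],[0,0.66,-0.45,0],[0,0.78,-0.45,0],[0,0.9,-0.45,0],[0,0.98,-0.45,0],[0,0.98,-0.45,0]]'; python3 go.py .4766 .0014 .12 13.9; python3 - <<'E'
from h import *
a=[vision.camera(n) for n in("top","side")]
for n,c in zip(("top","side"),a):
  for z in (.038,.018): print(n,blobs(c,"blue",z),blobs(c,"yellow",z))
f=np.hstack([cv2.resize(a[0]["frame"][110:260,120:320],None,fx=2,fy=2),cv2.resize(a[1]["frame"][220:370,150:350],None,fx=2,fy=2)])
cv2.imwrite("pics/s3.png",f[:,:,::-1])
E
```

```text
time: 7.48
position: [0.523, 0.3415, 0.0309]
tool_rot: [0.996, 0.093, 0.0, 0.0]
ft_force: [-0.3, 0.0, -0.1]
grip_width: 0.0542
grip_force: 0.0
time: 8.65
position: [0.579, 0.0477, 0.1669]
tool_rot: [0.996, 0.09, 0.001, 0.001]
ft_force: [-0.6, -0.3, 0.2]
grip_width: 0.0547
grip_force: 0.0
frac [-0.3639  0.0901  0.1557] turn -0.0098 rows>= 2.9 pos [0.579  0.0477 0.1669] yaw 10.4 tilt 0.2 q6 1.28 t 8.65
top [(array([195., 183.]), array([0.536 , 0.3336]), array([0.5317, 0.3332]), 151, 52, np.float64(9.9), -8.4), (array([388., 211.]), array([ 0.4418, -0.2511]), array([ 0.4415, -0.2512]), 91, 29, np.float64(-19.9), -20.5)] [(array([392., 105.]), array([ 0.7728, -0.273 ]), array([ 0.7726, -0.2731]), 65, 44, np.float64(-73.0), -72.5), (array([486., 113.]), array([ 0.7496, -0.5705]), array([ 0.7464, -0.5681]), 82, 73, np.float64(-55.1), 3.7), (array([214., 166.]), array([0.5774, 0.2806]), array([0.5831, 0.2759]), 111, 48, np.float64(-5.8), 0.4), (array([305., 207.]), array([ 0.459 , -0.0022]), array([ 0.4572, -0.003 ]), 97, 33, np.float64(13.9), 13.4)]
top [(array([195., 183.]), array([0.5391
[... 1428 characters left out ...]
ay([ 0.4458, -0.2587]), 94, 39, np.float64(-19.8), -23.1), (array([252., 337.]), array([0.5111, 0.331 ]), array([0.5105, 0.331 ]), 95, 34, np.float64(10.8), 10.0), (array([242., 353.]), array([0.5171, 0.3644]), array([0.5177, 0.3655]), 184, 23, np.float64(9.1), 10.5)] [(array([286.,  75.]), array([ 0.7982, -0.7054]), array([ 0.7947, -0.7005]), 245, 75, np.float64(-72.0), -71.4), (array([232., 206.]), array([0.6961, 0.0204]), array([0.6963, 0.0202]), 101, 40, np.float64(8.2), 5.7), (array([323., 218.]), array([ 0.459 , -0.0028]), array([ 0.4577, -0.0042]), 97, 40, np.float64(15.7), 16.2), (array([253., 306.]), array([0.5358, 0.2678]), array([0.5345, 0.2691]), 191, 63, np.float64(10.5), 10.8)]
```

View pics/s3.png

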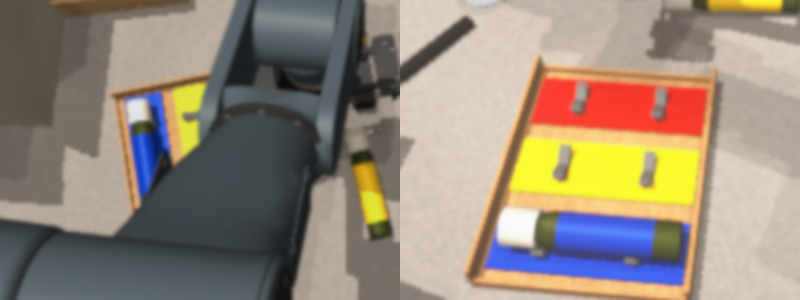

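The blue tube sits centred in its cradle in the side half, about 4 mm off lengthwise and well within limits. Next is the yellow tube.

```bash
python3 -m handwheel '[[-0.1,0.03,0,-0.005],[-0.2,0.05,0,-0.01],[-0.3,0.08,0,-0.01],[-0.364,0.09,0.05,-0.01],[-0.364,0.09,0.15,-0.01],[-0.364,0.09,0.155,-0.01],[-0.364,0.09,0.155,-0.01],[-0.364,0.09,0.155,-0.01],[-0.364,0.09,0.155,-0.01]]' 100; python3 go.py .4766 .0014 .012 13.9
```

```text
time: 9.5
position: [0.4765, 0.0064, 0.1207]
tool_rot: [0.992, 0.125, 0.001, 0.0]
ft_force: [0.4, 0.8, 0.9]
grip_width: 0.0865
grip_force: 0.0
frac [-0.0048  0.0158  0.3623] turn 0.0012 rows>= 2.6 pos [0.4765 0.0064 0.1207] yaw 14.3 tilt 0.17 q6 1.1 t 9.5
```

```bash
python3 -m handwheel '[[-0.003,0.014,0.1,0],[-0.003,0.014,0.2,0],[-0.003,0.014,0.28,0],[-0.003,0.014,0.33,0],[-0.003,0.014,0.36,0],[-0.003,0.014,0.36,0],[-0.003,0.014,0.36,0],[-0.003,0.014,0.36,0]]'; python3 go.py .4766 .0014 .012 13.9
python3 -m handwheel '[[0,0,0,0],[0,0,0,0],[0,0,0,0],[0,0,0,0],[0,0,0,0],[0,0,0,0],[0,0,0,0],[0,0,0,0],[0,0,0,0],[0,0,0,0]]' 20 20;python3 go.py .539 .2628 .16 10.8
```

```text
time: 10.17
position: [0.4762, 0.0016, 0.0126]
tool_rot: [0.992, 0.124, 0.001, 0.0]
ft_force: [-0.5, 1.2, 0.3]
grip_width: 0.0869
grip_force: 0.0
frac [0.0012 0.001  0.0021] turn 0.0011 rows>= 0.1 pos [0.4762 0.0016 0.0126] yaw 14.3 tilt 0.15 q6 1.09 t 10.1667
time: 11.0
position: [0.4749, 0.0017, 0.0115]
tool_rot: [0.992, 0.124, -0.0, -0.0]
ft_force: [1.5, -0.4, -0.1]
grip_width: 0.0354
grip_force: 20.0
frac [ 0.4213 -0.7908 -0.495 ] turn 0.0096 rows>= 7.4 pos [0.4749 0.0017 0.0115] yaw 14.3 tilt 0.02 q6 1.09 t 11.0
```

```bash
python3 -m handwheel '[[0,0,-0.05,0],[0,0,-0.15,0],[0,0,-0.26,0],[0,0,-0.38,0],[0.04,-0.08,-0.47,0.005],[0.09,-0.18,-0.5,0.01],[0.14,-0.28,-0.5,0.01],[0.19,-0.38,-0.5,0.01],[0.24,-0.48,-0.5,0.01],[0.29,-0.58,-0.5,0.01],[0.34,-0.68,-0.5,0.01],[0.39,-0.75,-0.5,0.01],[0.421,-0.79,-0.5,0.01],[0.421,-0.79,-0.5,0.01],[0.421,-0.79,-0.5,0.01],[0.421,-0.79,-0.5,0.01]]';python3 go.py .539 .2628 .07 10.8
```

```text
time: 12.33
position: [0.5378, 0.2616, 0.1607]
tool_rot: [0.996, 0.093, -0.001, 0.0]
ft_force: [-0.3, 0.0, -1.8]
grip_width: 0.0356
grip_force: 20.0
frac [ 0.0054 -0.0033  0.3025] turn -0.0004 rows>= 2.2 pos [0.5378 0.2616 0.1607] yaw 10.7 tilt 0.17 q6 1.65 t 12.3333
```

```bash
python3 -m handwheel '[[0.005,-0.003,0.1,0],[0.005,-0.003,0.2,0],[0.005,-0.003,0.28,0],[0.005,-0.003,0.34,0],[0.005,-0.003,0.38,0],[0.005,-0.003,0.4,0],[0.005,-0.003,0.41,0],[0.005,-0.003,0.42,0],[0.005,-0.003,0.427,0],[0.005,-0.003,0.427,0],[0.005,-0.003,0.427,0],[0.005,-0.003,0.427,0]]';python3 go.py .539 .2628 .0315 10.8
```

```text
time: 13.33
position: [0.5408, 0.2638, 0.0342]
tool_rot: [0.996, 0.093, 0.001, -0.0]
ft_force: [0.0, -0.2, -1.8]
grip_width: 0.0354
grip_force: 20.0
frac [-0.0067  0.0022  0.0089] turn -0.0004 rows>= 0.1 pos [0.5408 0.2638 0.0342] yaw 10.7 tilt 0.08 q6 1.65 t 13.3333
```

Not in contact yet (2 to 3 mm to go), so I'm lowering a little more.

```bash
python3 -m handwheel '[[-0.003,0.001,0.003,0],[-0.003,0.001,0.006,0],[-0.003,0.001,0.009,0],[-0.003,0.001,0.009,0],[-0.003,0.001,0.009,0],[-0.003,0.001,0.009,0]]'
```

```text
time: 13.83
position: [0.5396, 0.2635, 0.032]
tool_rot: [0.996, 0.093, 0.0, -0.0]
ft_force: [-1.9, 0.3, 5.2]
grip_width: 0.0355
grip_force: 20.0
```

```bash
python3 -m handwheel '[[0,0,0,0],[0,0,0,0],[0,0,0,0],[0,0,0,0],[0,0,0,0],[0,0,0,0]]' 63; python3 -m handwheel '[[0,0,-0.03,0],[0,0,-0.1,0],[0,0,-0.2,0],[0,0,-0.3,0],[0,0.1,-0.4,0],[0,0.2,-0.45,0],[-0.05,0.3,-0.45,0],[-0.1,0.42,-0.45,0.01],[-0.15,0.54,-0.45,0.025],[-0.2,0.66,-0.45,0.04],[-0.2,0.78,-0.45,0.055],[-0.2,0.9,-0.45,0.07],[-0.2,0.98,-0.45,0.07],[-0.2,0.98,-0.45,0.07]]'; python3 go.py .4813 -.1185 .12 -14.3; python3 - <<'E'
from h import *
a=[vision.camera(n) for n in("top","side")]
for n,c in zip(("top","side"),a):
  for b in blobs(c,"red",.018): print(n,*b)
for b in blobs(a[1],"yellow",.038)+blobs(a[1],"blue",.038): print(*b)
f=np.hstack([cv2.resize(a[0]["frame"][110:260,190:390],None,fx=2,fy=2),cv2.resize(a[1]["frame"][220:370,150:350],None,fx=2,fy=2)])
cv2.imwrite("pics/s4.png",f[:,:,::-1])
E
```

```text
time: 14.33
position: [0.5395, 0.2631, 0.0306]
tool_rot: [0.996, 0.093, -0.0, 0.0]
ft_force: [-0.1, 0.1, 0.4]
grip_width: 0.0543
grip_force: 0.0
time: 15.5
position: [0.5371, -0.0419, 0.1668]
tool_rot: [0.992, -0.129, 0.002, 0.001]
ft_force: [0.8, 0.5, -0.0]
grip_width: 0.0547
grip_force: 0.0
frac [-0.1152  0.2943  0.1559] turn -0.0015 rows>= 2.5 pos [ 0.5371 -0.0419  0.1668] yaw -14.8 tilt 0.28 q6 1.55 t 15.5
top [518. 149.] [ 0.6389 -0.6788] [ 0.636  -0.6734] 88 75 -64.9 12.4
top [245. 175.] [0.5555 0.1814] [0.5594 0.1824] 186 60 11.0 10.9
top [ 28. 219.] [0.4242 0.9177] [0.4235 0.8966] 207 166 -0.4 0.5
top [343. 199.] [ 0.4837 -0.119 ] [ 0.4827 -0.1184] 69 33 -14.5 -12.6
top [ 21. 296.] [0.1753 0.9103] [0.176  0.9076] 206 151 2.3 2.1
side [323.  71.] [ 0.6585 -0.7861] [ 0.6598 -0.7752] 246 77 -74.2 -75.7
side [320. 184.] [ 0.4979 -0.1226] [ 0.4968 -0.122 ] 98 44 -13.3 -16.2
side [260. 273.] [0.5507 0.1902] [0.5492 0.1919] 188 60 10.9 11.0
[247. 137.] [ 0.7628 -0.2455] [ 0.7628 -0.2445] 62 44 -72.5 -77.2
[232. 206.] [0.685  0.0367] [0.6848 0.0372] 99 39 8.2 6.9
[257. 298.] [0.5266 0.2609] [0.5267 0.2598] 97 41 10.6 10.1
[255. 313.] [0.5275 0.2839] [0.5179 0.2919] 187 58 15.7 14.9
[348. 157.] [ 0.4431 -0.2337] [ 0.4423 -0.2334] 93 39 -19.8 -23.4
[252. 337.] [0.5051 0.3386] [0.5045 0.3386] 92 33 11.0 9.8
[242. 353.] [0.5111 0.371 ] [0.5115 0.372 ] 179 22 9.1 10.6
```

View pics/s4.png

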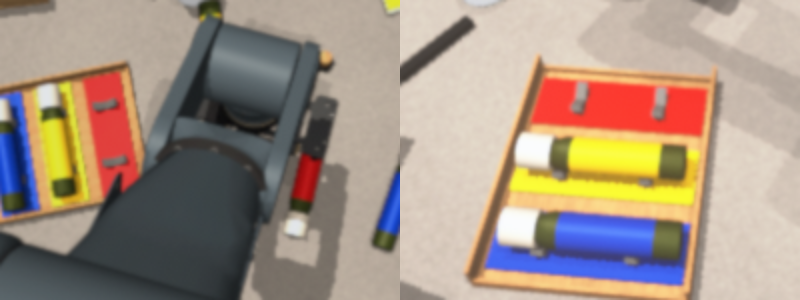

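Yellow and blue both lie in their ribs (side half) and the black-capped yellow has not moved. Next is the red tube.

```bash
python3 -m handwheel '[[-0.03,0.08,0,0],[-0.06,0.16,0,0],[-0.09,0.24,0,0],[-0.115,0.294,0.05,0],[-0.115,0.294,0.15,0],[-0.115,0.294,0.155,0],[-0.115,0.294,0.155,0],[-0.115,0.294,0.155,0],[-0.115,0.294,0.155,0]]' 100; python3 go.py .4813 -.1185 .012 -14.3
```

```text
time: 16.35
position: [0.4805, -0.1129, 0.1204]
tool_rot: [0.992, -0.126, 0.001, 0.0]
ft_force: [-0.4, -0.7, -0.2]
grip_width: 0.0865
grip_force: 0.0
frac [0.0063 0.0173 0.3614] turn -0.0004 rows>= 2.6 pos [ 0.4805 -0.1129  0.1204] yaw -14.4 tilt 0.13 q6 1.36 t 16.35
```

```bash
python3 -m handwheel '[[0.004,0.015,0.1,0],[0.004,0.015,0.2,0],[0.004,0.015,0.28,0],[0.004,0.015,0.33,0],[0.004,0.015,0.36,0],[0.004,0.015,0.36,0],[0.004,0.015,0.36,0],[0.004,0.015,0.36,0]]'; python3 go.py .4813 -.1185 .012 -14.3
python3 -m handwheel '[[0,0,0,0],[0,0,0,0],[0,0,0,0],[0,0,0,0],[0,0,0,0],[0,0,0,0],[0,0,0,0],[0,0,0,0],[0,0,0,0],[0,0,0,0]]' 20 20;python3 go.py .5543 .1842 .16 10.8
```

```text
time: 17.02
position: [0.4805, -0.1184, 0.0124]
tool_rot: [0.992, -0.126, 0.001, 0.0]
ft_force: [0.1, -0.3, -0.4]
grip_width: 0.0872
grip_force: 0.0
frac [ 0.0026 -0.0004  0.0014] turn -0.0006 rows>= 0.0 pos [ 0.4805 -0.1184  0.0124] yaw -14.5 tilt 0.15 q6 1.36 t 17.0167
time: 17.85
position: [0.4794, -0.1181, 0.0111]
tool_rot: [0.992, -0.127, -0.0, -0.0]
ft_force: [-0.2, -0.1, -0.6]
grip_width: 0.0354
grip_force: 20.0
frac [-0.0115 -1.0383 -0.4961] turn -0.0704 rows>= 8.3 pos [ 0.4794 -0.1181  0.0111] yaw -14.5 tilt 0.02 q6 1.36 t 17.85
```

```bash
python3 -m handwheel '[[0,0,-0.05,0],[0,0,-0.15,0],[0,0,-0.26,0],[0,0,-0.38,0],[0,-0.08,-0.47,-0.01],[-0.01,-0.18,-0.5,-0.02],[-0.01,-0.28,-0.5,-0.035],[-0.01,-0.38,-0.5,-0.05],[-0.01,-0.48,-0.5,-0.065],[-0.01,-0.58,-0.5,-0.07],[-0.01,-0.68,-0.5,-0.07],[-0.011,-0.78,-0.5,-0.07],[-0.011,-0.88,-0.5,-0.07],[-0.011,-0.96,-0.5,-0.07],[-0.011,-1,-0.5,-0.07],[-0.011,-1,-0.5,-0.07],[-0.011,-1,-0.5,-0.07],[-0.011,-1,-0.5,-0.07]]';python3 go.py .5543 .1842 .033 10.8
```

```text
time: 19.35
position: [0.5508, 0.1719, 0.1608]
tool_rot: [0.996, 0.093, -0.001, 0.0]
ft_force: [1.0, 0.3, -2.5]
grip_width: 0.0355
grip_force: 20.0
frac [ 0.02   -0.0385  0.4258] turn -0.0005 rows>= 3.1 pos [0.5508 0.1719 0.1608] yaw 10.6 tilt 0.12 q6 1.49 t 19.35
```

```bash
python3 -m handwheel '[[0.015,-0.038,0,0],[0.015,-0.038,0.1,0],[0.015,-0.038,0.2,0],[0.015,-0.038,0.28,0],[0.015,-0.038,0.34,0],[0.015,-0.038,0.38,0],[0.015,-0.038,0.4,0],[0.015,-0.038,0.41,0],[0.015,-0.038,0.42,0],[0.015,-0.038,0.427,0],[0.015,-0.038,0.432,0],[0.015,-0.038,0.432,0],[0.015,-0.038,0.432,0],[0.015,-0.038,0.432,0]]';python3 go.py .5543 .1842 .031 10.8
```

```text
time: 20.52
position: [0.5542, 0.1852, 0.0322]
tool_rot: [0.996, 0.093, 0.001, -0.0]
ft_force: [0.5, 0.1, -1.4]
grip_width: 0.0352
grip_force: 20.0
frac [-0.0004  0.0032  0.004 ] turn -0.0004 rows>= 0.0 pos [0.5542 0.1852 0.0322] yaw 10.7 tilt 0.06 q6 1.52 t 20.5167
```

```bash
python3 -m handwheel '[[0,0.001,0.003,0],[0,0.001,0.006,0],[0,0.001,0.007,0],[0,0.001,0.007,0],[0,0.001,0.007,0]]'
```

```text
time: 20.93
position: [0.5544, 0.1851, 0.0314]
tool_rot: [0.996, 0.093, 0.001, -0.0]
ft_force: [-1.4, 0.6, 9.0]
grip_width: 0.0354
grip_force: 20.0
```

Seated. Now I release, back up and move clear.

```bash
python3 -m handwheel '[[0,0,0,0],[0,0,0,0],[0,0,0,0],[0,0,0,0],[0,0,0,0],[0,0,0,0]]' 63; python3 -m handwheel '[[0,0,-0.03,0],[0,0,-0.1,0],[0,0,-0.2,0],[0,0,-0.3,0],[0,0,-0.42,0],[0,0.1,-0.52,0],[0,0.2,-0.6,0],[0,0.32,-0.6,0],[0,0.44,-0.6,0],[0,0.56,-0.6,0],[0,0.68,-0.6,0],[0,0.8,-0.6,0],[0,0.9,-0.6,0],[0,1,-0.6,0],[0,1,-0.6,0],[0,1,-0.6,0],[0,1,-0.6,0]]'; python3 - <<'E'
from h import *
a=[vision.camera(n) for n in("top","side")]
for col in HUE:
  for b in blobs(a[1],col,.038): print(col,*b)
f=np.hstack([cv2.resize(a[0]["frame"][90:240,170:370],None,fx=2,fy=2),cv2.resize(a[1]["frame"][220:370,150:350],None,fx=2,fy=2)])
cv2.imwrite("pics/s5.png",f[:,:,::-1])
E
```

```text
time: 21.43
position: [0.5539, 0.1847, 0.0293]
tool_rot: [0.996, 0.093, -0.0, 0.0]
ft_force: [0.2, -0.4, 0.1]
grip_width: 0.0545
grip_force: 0.0
time: 22.85
position: [0.6089, -0.1096, 0.2096]
tool_rot: [0.996, 0.093, -0.0, -0.0]
ft_force: [1.1, 0.5, -0.8]
grip_width: 0.0548
grip_force: 0.0
yellow [247. 137.] [ 0.7638 -0.2452] [ 0.7639 -0.2446] 62 42 -72.8 -80.0
yellow [232. 206.] [0.6854 0.0373] [0.6853 0.0374] 97 38 9.2 7.6
yellow [257. 298.] [0.5266 0.2608] [0.5268 0.2599] 97 41 11.0 10.0
yellow [255. 313.] [0.5275 0.2839] [0.518  0.2919] 187 58 15.7 15.0
red [323.  71.] [ 0.6485 -0.7465] [ 0.6499 -0.7362] 239 75 -74.2 -75.9
red [256. 273.] [0.5449 0.1965] [0.5512 0.2038] 182 69 10.9 6.0
blue [348. 157.] [ 0.443  -0.2339] [ 0.4422 -0.2337] 93 39 -19.8 -23.5
blue [252. 337.] [0.5053 0.3387] [0.5046 0.3386] 92 33 11.0 10.0
blue [242. 353.] [0.5111 0.371 ] [0.5115 0.3719] 179 22 9.1 10.5
```

View pics/s5.png

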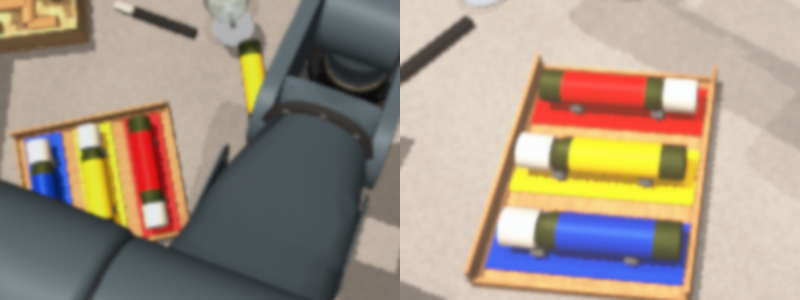

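All three white-capped tubes rest in their matching cradles between the end walls, and the gripper is clear.

```bash
python3 -c "from rig import job; print(job.hand_in())"
```

```text
the job is handed in; nothing more can be done
None
```

I packed all three white-capped tubes into their colour-matched cradles, left the black-capped tubes alone, and handed in the job at about 23 s; the hand-in gave no verdict, but the last pictures show the tubes seated in their cradles.

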